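# Hang the spare tape coil in front of its twin

### The arm

A 7-joint arm with a two-finger parallel gripper is mounted at the origin on a cart in front of the work surface, level with it; the furniture and walls round the work are solid. World frame = base frame: x ahead of the robot, y to its left, z up, the work surface at z = 0. Lengths are in m, angles in rad, forces in N, time in s.
With the tool pointing down it reaches from about 0.4 to 0.9 m from the base axis. Payload 5.5 kg.
Tool frame: the origin (TCP) lies at the very end of the fingers, on their centre line; the grasp point (between the pads) lies 19 mm behind it; y points along the fingers, z is the direction in which the jaws open and shut, and the axes are right-handed (so a half turn about y gives the same grasp; the last joint's range is limited). The gripper opens to 92 mm and grips with 3 to 60 N. Pads are 19 mm wide; open, the fingers measure 130 mm over their backs; the gripper's body (75 mm by 190 mm) begins 47 mm behind the grasp point.
Start: joints at [-1.02, 0.501, -0.427, 1.55, 0.221, 1.138, -0.21], TCP at [0.184, 0.623, 0.227] pointing down, gripper open.
Joint ranges: [-2.88, 2.88], [-0.31, 2.03], [-1.54, 1.56], [0.2, 2.42], [-1.41, 4.55], [0.19, 2.02], [-2.57, 2.57]. Speed limits (rad/s): [2.57, 2.57, 3.14, 3.14, 3.14, 3.14, 3.14].

### API

Orientations are given as a unit quaternion [x, y, z, w].
In Python, from cell import robot gives the robot as it stands.
- The arm moves only by the tool jog_arm, never from a script. Its argument "steps" is a list that holds one entry, the list of rows, each a list of 5 numbers: the shift along the tool's x, y, z in cm, then the turn about the tool's y in degrees, then the gripper's target within -1 to 1 (fully open at 1, half-way at 0, shut at -1). In form: [[[dx, dy, dz, roll, claw], ...]]. A call has 1 to 8 rows; each row shifts and turns the commanded pose from where the row before left it, along the tool's axes as they then stand; what a row does not reach is not made up. A row lasts 1/10 s, in which the tool goes at most 50 mm and 8.59 degrees, less where a joint would pass 70% of its speed; a pose out of reach is approached as far as the arm can. A call with a gripper value outside its range is refused whole. The fingers move at their own pace and stop on an object; the grip force is fixed at half the most. Time passes only in rows, so rows that do not move let the fingers close. It gives the time, the measured TCP pose, the force and the opening at its end, in the units of the state.
- robot.get_state(): the state, without advancing time (a new reading comes with each control period).
- robot.camera(name): name is "scene" or "top"; returns a dict with "frame" (480x640x3 uint8, red, green, blue), "intrinsics" (3x3 intrinsics, pixels), "R" (3x3) and "t" (3): a world point X has camera coordinates R X + t. Camera axes: x right, y down, z forward; pixel columns grow to the right and rows downward; lengths in m; the calibration is good to about 2 mm. A picture is of the moment at which its call begins. There is no depth.
- robot.job_done(): hands the job in, once; it reports no verdict.
Trained networks look in the newest picture that a camera, given by its name, has taken for a name from the list of things; names that differ only in an ending like _2 or _b are one class to them, and where a whole thing is asked for, a point or a joint stands for the part that bears it (a point fixed in the world has none). Each returns a list of dicts, best first, with "conf" (0 to 1); they miss things now and then, are a little off and sometimes report something else, mostly with a low value. They report only what shows in the picture. A call takes as long as a camera call. They do not tell look-alikes from the thing itself.
- robot.spot_in(camera, query): "point" ([x, y, z] in m, in the coordinates of the camera as it stood for that picture, good to about 4 mm: the middle of the surface that is visible of it).
The state is a dict: "t": time; "joints": joint angles; "joint_vel": joint speeds; "tau": joint torques, N m; "ee_pos": TCP position; "orientation": TCP orientation; "wrist_force": force on the tool from outside, world axes, zero at the start; "wrist_torque": the same for the moment, N m; "gripper_width": finger opening in m.
Only numpy, scipy, OpenCV 4.12 (cv2) and the standard library are available. Lean on these libraries where they do the work, as an engineer would, in place of code of your own. Each camera call takes 0.05 s, during which the arm holds its last target. There are 200 camera calls.

### The job

Lift the spare coil of edge tape out of the wooden cradle and hang it on the stand, on the arm that already carries the coil of the same size, in front of that coil. Thread it over the upturned tip and set it down gently rather than dropping it, and do not knock off or push along the two coils already hanging. Leave the glue tub near the front edge and the loose wood block on the right where they are.

Things in the scene. Friction and masses are not known exactly. Their poses are not given: they have to be found in the camera images.
- spare_centre (a point): The spare coil: brown coil of edge-banding tape on a stiff core, a rigid ring 116 mm outside diameter, about 72 mm hole, radial wall 22 mm, 22 mm thick along its axis, 0.15 to 0.3 kg; at the start it stands on edge in the cradle. This point is the centre of its hole, half-way through its thickness; its z axis is the coil's axis (level at the start).
- cradle: Fixed plywood cradle, 70 x 160 x 47 mm, on the worktop; origin at the centre of its underside, x across the slot (the axis of the coil in it), y along the slot. The slot's floor is 12 mm up, its two cheeks are 26 mm apart, their tops 47 mm above the worktop; low chocks stop the coil from rolling. The coil's top is 128 mm above the worktop.
- stand: Fixed dark steel coil stand, base 160 x 250 x 12 mm; origin at the centre of its underside, x from the arms' tips to the crossbar, z up. Two posts at the back carry a level crossbar (top 178 mm above the worktop); from it two parallel arms, 150 mm apart, point forward (-x). Either arm may hold the wide coil; the other holds the narrow one.
- left_arm (a point): Left (+y) arm of the stand: level round steel arm, 10 mm thick. Point on its centre line, 165 mm above the worktop; x level along the arm towards the crossbar, z up. Level from the crossbar face (x = +0.082) to x = -0.068; then the tip bends up, ending at x = -0.087, 27 mm above the centre line. A wide coil at rest on it has its centre 31 mm below the centre line, its top 27 mm above it.
- right_arm (a point): Right (-y) arm of the stand: level round steel arm, 10 mm thick. Point on its centre line, 165 mm above the worktop; x level along the arm towards the crossbar, z up. Level from the crossbar face (x = +0.082) to x = -0.068; then the tip bends up, ending at x = -0.087, 27 mm above the centre line. A wide coil at rest on it has its centre 31 mm below the centre line, its top 27 mm above it.
- hung_wide_centre (a point): The wide coil already hanging on one of the arms, twin of the spare: brown coil of edge-banding tape on a stiff core, a rigid ring 116 mm outside diameter, about 72 mm hole, radial wall 22 mm, 22 mm thick along its axis, 0.15 to 0.3 kg; it hangs near the crossbar, its z axis towards the crossbar, its centre 48 to 64 mm on the crossbar side of the arm's point. Point and axes as for the spare.
- hung_narrow_centre (a point): The narrow pale coil hanging on the other arm, 92 mm outside diameter, about 66 mm hole, 22 mm thick. Point at the centre of its hole, half-way through; z is its axis.
- tub_centre (a point): Pale open glue tub near the front edge, a bystander (a like one stands far back), 100 mm across at the rim, 92 mm high, standing on the worktop; this point is on its axis half-way up.
- block_centre (a point): Loose wood block, a bystander, 30 x 85 x 30 mm, lying on the worktop; this point is its centre.
Not all that is in view belongs to the job. What is shaped like the part that bears hung_wide_centre but pink or red is not meant.

How it is judged:
On the way:
1. the spare coil is held by the fingers, lifted clear of the cradle (z of spare_centre in the frame of cradle above 0.115 m and contact force between the fingers and spare above 0.5 N), for 0.1 s.
At the end, for the whole second after the job is handed in: The spare coil hangs at rest on the wide coil's arm, in front of it: arm through its hole, centre 20 to 42 mm below the arm's centre line and within 15 mm sideways, axis within 0.3 rad of the arm. Both other coils still hang on their own arms, within 20 mm of where they were (((x of spare_centre in the frame of left_arm between -0.066 and 0.082 m and y of spare_centre in the frame of left_arm between -0.015 and 0.015 m and z of spare_centre in the frame of left_arm between -0.042 and -0.02 m and x of hung_wide_centre in the frame of left_arm between -0.066 and 0.082 m and y of hung_wide_centre in the frame of left_arm between -0.015 and 0.015 m and z of hung_wide_centre in the frame of left_arm between -0.042 and -0.02 m and x of hung_narrow_centre in the frame of right_arm between -0.066 and 0.082 m and y of hung_narrow_centre in the frame of right_arm between -0.015 and 0.015 m and z of hung_narrow_centre in the frame of right_arm between -0.04 and -0.016 m) or (x of spare_centre in the frame of right_arm between -0.066 and 0.082 m and y of spare_centre in the frame of right_arm between -0.015 and 0.015 m and z of spare_centre in the frame of right_arm between -0.042 and -0.02 m and x of hung_wide_centre in the frame of right_arm between -0.066 and 0.082 m and y of hung_wide_centre in the frame of right_arm between -0.015 and 0.015 m and z of hung_wide_centre in the frame of right_arm between -0.042 and -0.02 m and x of hung_narrow_centre in the frame of left_arm between -0.066 and 0.082 m and y of hung_narrow_centre in the frame of left_arm between -0.015 and 0.015 m and z of hung_narrow_centre in the frame of left_arm between -0.04 and -0.016 m)) and z of spare_centre in the frame of hung_wide_centre below -0.02 m and linear speed of spare below 0.08 m/s and angular speed of spare below 1 rad/s and angle between the z axis of spare_centre and the x axis of left_arm, either way round below 0.3 rad and distance of each of hung_wide_centre, hung_narrow_centre from where it was at the start of the episode below 0.02 m); the robot touches nothing.
It fails at once if a coil already hanging is pushed more than 35 mm from its place (distance of any of hung_wide_centre, hung_narrow_centre from where it was at the start of the episode above 0.035 m).
It fails at once if the spare coil is dropped (faster than 0.5 m/s with no finger touching it) (linear speed of spare above 0.5 m/s and contact force between the fingers and spare below 0.05 N).
It fails at once if the glue tub or the wood block is moved more than 30 mm (distance of any of tub_centre, block_centre from where it was at the start of the episode above 0.03 m).
It also fails if it takes over 48 s, if anything falls off the work surface, if the arm or the gripper's body presses on something with over 40 N, if the wrist force passes 120 N, or if a joint passes its speed limit or range.

## Working session

There is one attempt and no reset: what is moved stays moved. The work goes in short steps, Python scripts to look and compute and a tool call to move; the robot and the scene stay as the last step left them, time stands still between calls to the robot, and variables do not carry over. Pictures are saved under pics/ and viewed, about 8 in all and at most 12, crops included, and the job is handed in when it is done.

Besides the shell and the picture viewer there is one more tool, called after "Emit:" by a JSON object that holds its "method" and its "body", one argument or row to a line. jog_arm: Moves the arm, as the interface text tells. Its arguments: {"type":"object","properties":{"steps":{"type":"array","items":{"type":"array","items":{"type":"array","items":{"type":"number"}}}}},"required":["steps"]}

```bash
mkdir -p pics; ls
cat > h.py <<'E'
from cell import robot
import numpy as np, cv2
def snap(n,fn=None):
    c=robot.camera(n)
    if fn: cv2.imwrite('pics/'+fn,c['frame'][:,:,::-1])
    return c
def w(c,p): return c['R'].T@(np.array(p)-c['t'])
def px(c,X):
    q=c['R']@np.array(X)+c['t']; u=c['intrinsics']@q; return u[:2]/u[2]
E
python3 - <<'E'
from h import *
np.set_printoptions(precision=4,suppress=True)
for n in ['scene','top']:
    c=snap(n,n+'1.png'); print(n,'cam at',-c['R'].T@c['t'])
    for q in ['spare_centre','cradle','stand','hung_wide_centre','hung_narrow_centre','tub_centre','block_centre']:
        for d in robot.spot_in(n,q)[:4]:
            X=w(c,d['point']); print(q,round(d['conf'],2),X,px(c,X).round())
print(robot.get_state())
E
```

```text
pics
scene cam at [ 0.1301 -0.9289  0.6852]
spare_centre 0.9 [ 0.498  -0.1651  0.0898] [322. 263.]
spare_centre 0.52 [ 0.4887 -0.1854  0.0211] [321. 292.]
cradle 0.63 [ 0.4918 -0.185   0.0239] [322. 291.]
stand 0.71 [0.6525 0.0818 0.0095] [333. 229.]
hung_wide_centre 0.85 [0.4288 0.0119 0.0199] [269. 255.]
hung_wide_centre 0.66 [0.6944 0.0137 0.1394] [360. 197.]
hung_wide_centre 0.64 [0.6436 0.3166 0.0168] [300. 194.]
hung_narrow_centre 0.67 [0.6512 0.1609 0.1378] [323. 179.]
tub_centre 0.6 [0.44   0.1407 0.0641] [257. 217.]
block_centre 0.9 [ 0.5206 -0.4616  0.0312] [398. 369.]
block_centre 0.6 [0.4369 0.1437 0.0617] [256. 218.]
top cam at [ 0.222  -0.058   1.9111]
spare_centre 0.74 [ 0.4926 -0.147   0.11  ] [343. 252.]
cradle 0.8 [ 0.4915 -0.1501  0.01  ] [342. 257.]
stand 0.77 [0.6395 0.0982 0.0136] [262. 212.]
hung_wide_centre 0.94 [0.4285 0.0252 0.0234] [286. 278.]
hung_wide_centre 0.83 [0.6957 0.0364 0.1719] [279. 181.]
hung_wide_centre 0.6 [0.6548 0.3256 0.0182] [189. 208.]
hung_narrow_centre 0.72 [0.655  0.1745 0.1683] [231. 196.]
tub_centre 0.77 [0.4463 0.1784 0.047 ] [235. 272.]
tub_centre 0.22 [0.6413 0.0996 0.0135] [261. 211.]
block_centre 0.85 [ 0.5321 -0.4465  0.0284] [438. 242.]
{'t': 0.8, 'joints': array([-1.0198,  0.5009, -0.427 ,  1.5504,  0.2208,  1.1383, -0.2103]), 'joint_vel': array([-0.0012, -0.0001,  0.0012, -0.0005,  0.0005,  0.    ,  0.0001]), 'tau': array([  0.0005, -56.6355,  -5.8098, -27.9501,  -0.0668,   0.0202,
        -0.    ]), 'ee_pos': array([0.1845, 0.6233, 0.2268]), 'orientation': array([-0.6998,  0.1014, -0.1014,  0.6998]), 'wrist_force': array([0.2649, 0.6138, 0.1094]), 'wrist_torque': array([-0.0122,  0.    ,  0.0007]), 'gripper_width': 0.09180125774282605}
```

Run:
```python
import cv2
a=cv2.imread('pics/scene1.png')[120:420,180:480]; b=cv2.imread('pics/top1.png')[140:320,170:470]
cv2.imwrite('pics/c1.png',cv2.resize(a,(600,600),interpolation=3))
cv2.imwrite('pics/c2.png',cv2.resize(b,(800,480),interpolation=3))
```

```text
(no output)
```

View pics/c1.png

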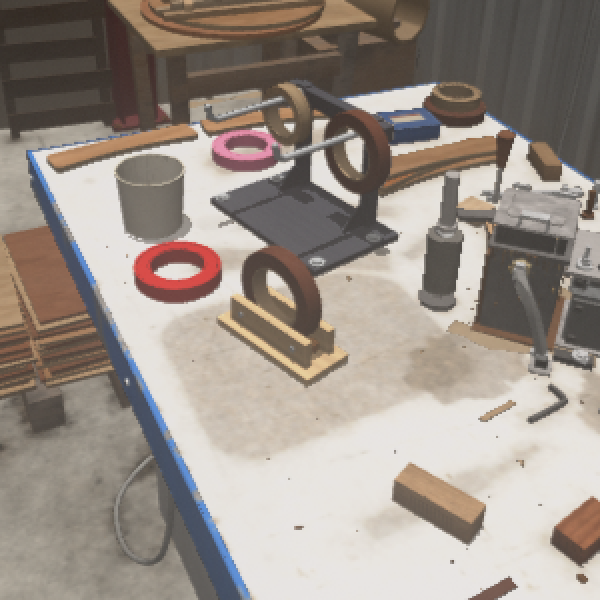

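View pics/c2.png

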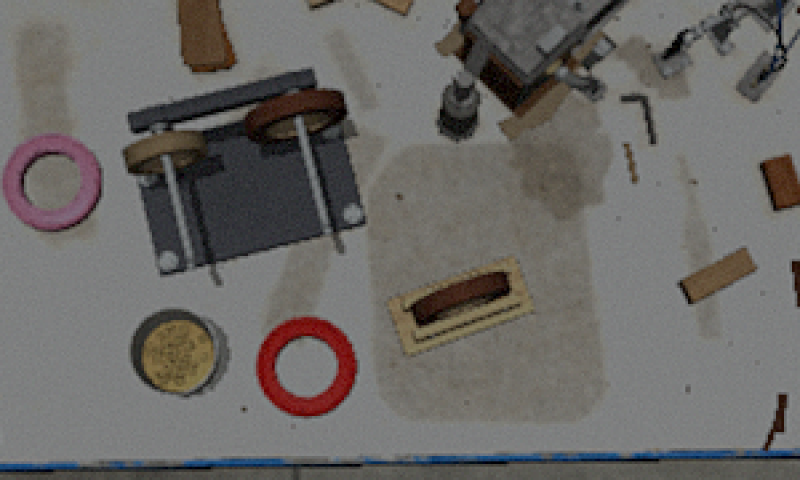

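The pictures show:
- The spare coil stands in the cradle at scene px (322,263).
- Look-alikes are the red ring at (269,255), the pink ring at (300,194) and the hung twin at (360,197). I choose the brown one in the cradle.
- The wide coil hangs on the right (-y) arm, px (360,197). The narrow one is on the left, px (323,179).

Next I need the exact poses of the cradle and the right arm.

Run:
```python
import cv2
a=cv2.imread('pics/top1.png')[165:245,215:315]
cv2.imwrite('pics/z1.png',cv2.resize(a,(750,600),interpolation=cv2.INTER_CUBIC))
a=cv2.imread('pics/top1.png')[230:280,310:375]
b=cv2.imread('pics/scene1.png')[235:320,280:360]
a=cv2.resize(a,(390,300),interpolation=3);b=cv2.resize(b,(400,425),interpolation=3)
import numpy as np
o=np.zeros((430,800,3),np.uint8);o[:300,:390]=a*1;o[:425,400:]=b;cv2.imwrite('pics/z2.png',o)
```

```text
(no output)
```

View pics/z1.png

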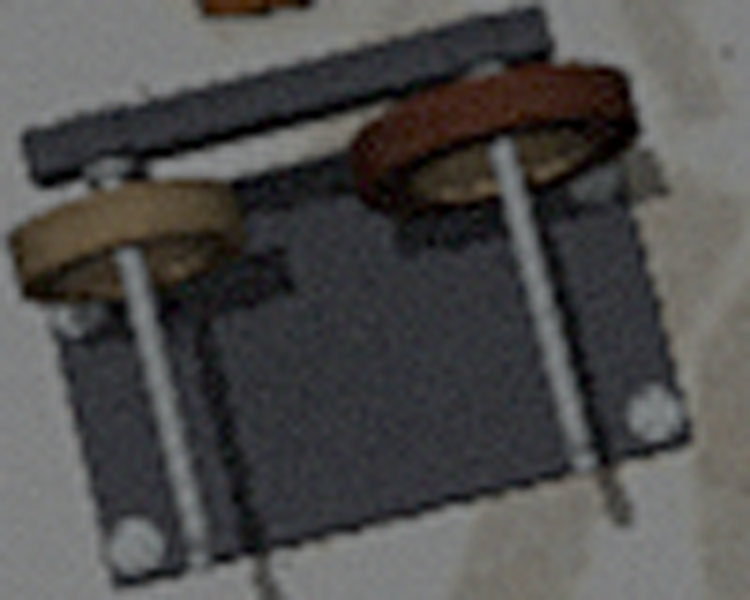

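View pics/z2.png

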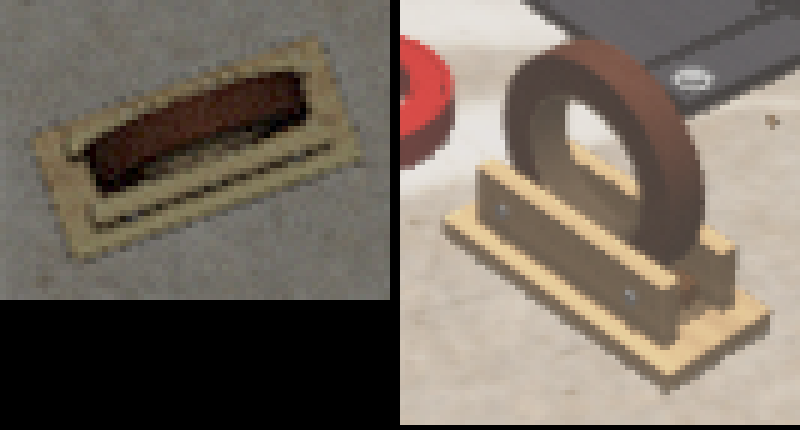

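```bash
cat > fit.py <<'E'
from h import *
from scipy.optimize import least_squares
np.set_printoptions(precision=4,suppress=True)
T=snap('top');S=snap('scene')
def P(p,l): 
    c,s=np.cos(p[2]),np.sin(p[2]); return np.array([p[0]+c*l[0]-s*l[1],p[1]+s*l[0]+c*l[1],l[2]])
def fit(obs,x0):
    f=lambda p:np.concatenate([px(c,P(p,l))-uv for c,l,uv in obs])
    r=least_squares(f,x0,loss='soft_l1'); print(r.x,'\n',r.fun.reshape(-1,2)); return r.x
t=lambda u,v:np.array([u/6+310,v/6+230])-.3
s=lambda u,v:np.array([u/5+280,v/5+235])-.3
cr=fit([(T,(.035,.08,.012),t(35,138)),(T,(.035,-.08,.012),t(320,38)),(T,(-.035,-.08,.012),t(360,155)),(T,(-.035,.08,.012),t(80,260)),
 (S,(-.035,.08,.012),s(40,218)),(S,(-.035,-.08,.012),s(267,375)),(S,(.035,-.08,.012),s(370,312))],[.49,-.15,.3])
t=lambda u,v:np.array([u/7.5+215,v/7.5+165])-.3
st=fit([(T,(-.08,.125,.012),t(113,583)),(T,(-.08,-.125,.012),t(690,440))],[.64,.1,.25])
def ray(c,uv,z):
    d=c['R'].T@np.linalg.inv(c['intrinsics'])@np.r_[uv,1]; o=-c['R'].T@c['t']; return o+d*(z-o[2])/d[2]
for n,a,b in [('R',t(502,145),t(585,465)),('L',t(130,255),t(198,562))]:
    A,B=ray(T,a,.168),ray(T,b,.168); print(n,A,B,'yaw',np.arctan2(*(A-B)[1::-1]))
    for X in(A,B):
        d=X[:2]-st[:2];c_,s_=np.cos(st[2]),np.sin(st[2]);print(' in stand',c_*d[0]+s_*d[1],-s_*d[0]+c_*d[1])
for u in [(45,183),(22,130),(548,10),(552,50)]: print('bar',ray(T,t(*u),.178))
print(robot.get_state()['t'])
E
python3 fit.py
```

```text
[ 0.5002 -0.1544  0.3257] 
 [[-0.1943 -0.1405]
 [ 0.5426 -0.5774]
 [ 1.7921  0.8238]
 [-0.0384  0.621 ]
 [-0.1664 -0.6863]
 [-0.1195 -0.3014]
 [ 0.3657 -0.9907]]
[0.6507 0.0966 0.2285] 
 [[-0.3802  0.0825]
 [ 0.3817 -0.0914]]
R [0.6878 0.0277 0.168 ] [ 0.5607 -0.0029  0.168 ] yaw 0.23638965115722257
 in stand 0.020528596195693576 -0.07556483388240298
 in stand -0.11021407590420172 -0.07658983988178247
L [0.6467 0.172  0.168 ] [0.5257 0.1455 0.168 ] yaw 0.2159635838512274
 in stand 0.013221052500859734 0.07432956398672837
 in stand -0.1106546688145239 0.0758887900663833
bar [0.6734 0.2036 0.178 ]
bar [0.6947 0.2127 0.178 ]
bar [0.7388 0.0088 0.178 ]
bar [0.7227 0.0075 0.178 ]
0.9
```

```bash
cat >> h.py <<'E'
from scipy.spatial.transform import Rotation as Ro
np.set_printoptions(precision=4,suppress=True)
def go(target,yaw):
    s=robot.get_state(); R=Ro.from_quat(s['orientation']).as_matrix()
    print('t',s['t'],'pos',s['ee_pos'],'F',s['wrist_force'],'w',s['gripper_width'])
    zy=np.arctan2(R[1,2],R[0,2]); print('z yaw',zy,'tool y',R[:,1])
    print('roll deg needed',-np.degrees((yaw-zy+np.pi/2)%np.pi-np.pi/2),'(tool y down => + roll lowers yaw)')
    D=np.array(target)-s['ee_pos']; print('tool cm now',100*R.T@D)
    z=np.array([np.cos(yaw),np.sin(yaw),0]);y=np.array([0,0,-1]);x=np.cross(y,z)
    for k in (1,-1): print('after turn, z yaw',yaw if k==1 else yaw+np.pi,'cm',100*np.array([k*x@D,y@D,k*z@D]))
E
python3 - <<'E'
from h import *
T=snap('top')
def ray(c,uv,z):
    d=c['R'].T@np.linalg.inv(c['intrinsics'])@np.r_[uv,1]; o=-c['R'].T@c['t']; return o+d*(z-o[2])/d[2]
print(ray(T,(344.2,250.8),.128))
go([.5,-.154,.26],.326)
E
```

```text
[ 0.494  -0.1511  0.128 ]
t 0.95 pos [0.1845 0.6233 0.2267] F [-0.8153  0.2313  0.4563] w 0.09181084732583518
z yaw 1.283030695829334 tool y [-0.  0. -1.]
roll deg needed 54.83381973548927 (tool y down => + roll lowers yaw)
tool cm now [ 52.3141  -3.3283 -65.5752]
after turn, z yaw 0.326 cm [83.7371 -3.3258  4.998 ]
after turn, z yaw 3.467592653589793 cm [-83.7371  -3.3258  -4.998 ]
```

Emit:
{"method": "jog_arm", "body": {
  "steps": [
    [[2,-0.7,0,7.8,1],[4,-0.7,0,7.8,1],[4,-0.7,0,7.8,1],[4,-0.7,0,7.8,1],[4,-0.6,0,7.8,1],[4,0,0,7.8,1],[4,0,0,8,1]]
  ]
}}

```text
t: 1.65
ee_pos: [0.3739, 0.4548, 0.2611]
orientation: [-0.573, 0.414, -0.414, 0.574]
wrist_force: [-0.1, 0.1, -0.3]
gripper_width: 0.0921
```

Run:
```python
from h import *
go([.498,-.153,.26],.326)
```

```text
t 1.65 pos [0.3739 0.4548 0.2611] F [-0.1321  0.126  -0.3246] w 0.09213799830573696
z yaw 0.3200868598867209 tool y [ 0.0008  0.0009 -1.    ]
roll deg needed -0.3387979721603983 (tool y down => + roll lowers yaw)
tool cm now [61.6     0.0585 -7.341 ]
after turn, z yaw 0.326 cm [61.5554  0.1051 -7.705 ]
after turn, z yaw 3.467592653589793 cm [-61.5554   0.1051   7.705 ]
```

Emit:
{"method": "jog_arm", "body": {
  "steps": [
    [[3,0,-0.5,0,1],[4.5,0,-0.5,0,1],[5,0,-0.6,0,1],[5,0,-0.6,0,1],[5,0,-0.6,0,1],[5,0,-0.6,0,1],[5,0,-0.6,0,1],[5,0,-0.6,0,1]]
  ]
}}

```text
t: 2.45
ee_pos: [0.4487, 0.0863, 0.2612]
orientation: [-0.574, 0.412, -0.412, 0.575]
wrist_force: [1.6, -0.5, 0.1]
gripper_width: 0.0917
```

Emit:
{"method": "jog_arm", "body": {
  "steps": [
    [[5,0,-0.6,0,1],[5,0,-0.6,0,1],[5,0,-0.6,0,0.5],[4.5,0,-0.6,0,0.2],[3,0,-0.4,-0.3,0],[1.6,0,0,0,0],[0,0,0,0,0],[0,0,0,0,0]]
  ]
}}

```text
t: 3.25
ee_pos: [0.4991, -0.1472, 0.2606]
orientation: [-0.576, 0.411, -0.41, 0.576]
wrist_force: [1.2, -0.2, -0.5]
gripper_width: 0.0488
```

Run:
```python
from h import *
go([.498,-.153,.14],.326)
S=snap('scene');T=snap('top')
import cv2
a=S['frame'][170:320,240:400];b=T['frame'][200:300,290:400]
o=np.zeros((375,800,3),np.uint8);o[:,:400]=cv2.resize(a,(400,375),interpolation=3);o[:364,400:]=cv2.resize(b,(400,364),interpolation=3)
cv2.imwrite('pics/g1.png',o[:,:,::-1])
```

```text
t 3.25 pos [ 0.4991 -0.1472  0.2606] F [ 1.1562 -0.1772 -0.5087] w 0.04878294307440898
z yaw 0.33184142224071195 tool y [-0.0004  0.0007 -1.    ]
roll deg needed 0.33468884074664634 (tool y down => + roll lowers yaw)
tool cm now [ 0.5198 12.0559 -0.2858]
after turn, z yaw 0.326 cm [ 0.5119 12.0563 -0.2848]
after turn, z yaw 3.467592653589793 cm [-0.5119 12.0563  0.2848]
```

View pics/g1.png

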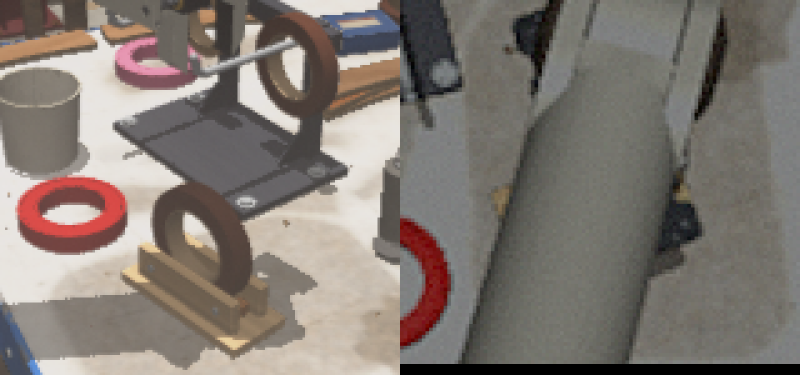

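The gripper hangs above the coil, seen at the top edge of the crop, and the top view is blocked by the arm. The coil is undisturbed at crop (200,235). I'm descending.

Emit:
{"method": "jog_arm", "body": {
  "steps": [
    [[0.5,2,-0.2,0.3,0],[0,3,0,0,0],[0,3.5,0,0,0],[0,3,0,0,0],[0,2,0,0,0],[0,1,0,0,0],[0,0.4,0,0,0],[0,0,0,0,0]]
  ]
}}

```text
t: 4.15
ee_pos: [0.4993, -0.1528, 0.112]
orientation: [-0.575, 0.412, -0.412, 0.575]
wrist_force: [-0.1, -0.0, -0.5]
gripper_width: 0.046
```

Run:
```python
from h import *
go([.498,-.153,.111],.326)
S=snap('scene')
cv2.imwrite('pics/g2.png',cv2.resize(S['frame'][190:310,260:380],(600,600),interpolation=3)[:,:,::-1])
```

```text
t 4.15 pos [ 0.4993 -0.1528  0.112 ] F [-0.14   -0.0451 -0.4534] w 0.04600395187951863
z yaw 0.3275558829464816 tool y [ 0.0003  0.0002 -1.    ]
roll deg needed 0.08914552624976643 (tool y down => + roll lowers yaw)
tool cm now [-0.0216  0.0992 -0.1271]
after turn, z yaw 0.326 cm [-0.0214  0.0993 -0.1271]
after turn, z yaw 3.467592653589793 cm [0.0214 0.0993 0.1271]
```

View pics/g2.png

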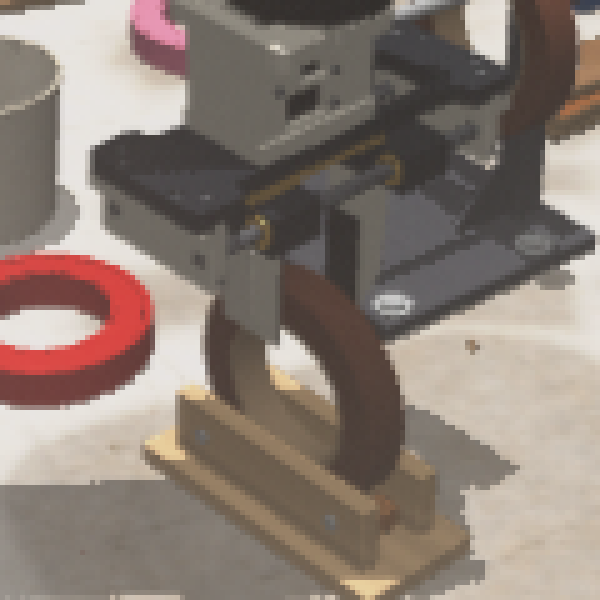

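The fingers straddle the coil top, with the near finger at crop (255,300). I'm closing and lifting.

Emit:
{"method": "jog_arm", "body": {
  "steps": [
    [[0,0.1,0,0,-0.4],[0,0,0,0,-0.8],[0,0,0,0,-1],[0,0,0,0,-1],[0,0,0,0,-1],[0,0,0,0,-1],[0,0,0,0,-1],[0,0,0,0,-1]]
  ]
}}

```text
t: 5.0
ee_pos: [0.4993, -0.1535, 0.1111]
orientation: [-0.575, 0.412, -0.412, 0.575]
wrist_force: [-1.5, -0.2, 4.5]
gripper_width: 0.0216
```

Emit:
{"method": "jog_arm", "body": {
  "steps": [
    [[0,-0.5,0,0,-1],[0,-1,0,0,-1],[0,-1.5,0,0,-1],[0,-2,0,0,-1],[0,-2,0,0,-1],[0,-2,0,0,-1],[0,-1,0,0,-1],[0,-0.2,0,0,-1]]
  ]
}}

```text
t: 5.8
ee_pos: [0.4995, -0.1536, 0.214]
orientation: [-0.574, 0.411, -0.413, 0.575]
wrist_force: [-0.7, 0.1, -1.5]
gripper_width: 0.0217
```

Run:
```python
from h import *
go([.512,-.0133,.215],.23)
S=snap('scene')
for d in robot.spot_in('scene','spare_centre')[:3]:
    X=w(S,d['point']); print(d['conf'],X,px(S,X))
p=robot.get_state()['ee_pos']; R=Ro.from_quat(robot.get_state()['orientation']).as_matrix()
f=np.ascontiguousarray(cv2.resize(S['frame'],None,fx=5,fy=5,interpolation=3))
c=p+[0,0,.016-.058]   # nominal coil centre
for r in(.036,.058):
    q=[(px(S,c+r*(np.cos(a)*R[:,0]+np.sin(a)*R[:,1])-.011*R[:,2])+.5)*5 for a in np.linspace(0,6.28,80)]
    cv2.polylines(f,[np.int32(q)],True,(0,255,0),1)
cv2.imwrite('pics/g3.png',f[700:1400,1250:1950][:600,:, ::-1])
```

```text
t 5.8 pos [ 0.4995 -0.1536  0.214 ] F [-0.6801  0.1105 -1.4879] w 0.02171692091436308
z yaw 0.32647252144718736 tool y [ 0.0021 -0.0003 -1.    ]
roll deg needed 5.52746831790915 (tool y down => + roll lowers yaw)
tool cm now [-12.8872  -0.0971   5.6869]
after turn, z yaw 0.23 cm [-13.3751  -0.0956   4.419 ]
after turn, z yaw 3.371592653589793 cm [13.3751 -0.0956 -4.419 ]
0.88 [ 0.4968 -0.1709  0.1776] [323.0395 231.5065]
```

View pics/g3.png

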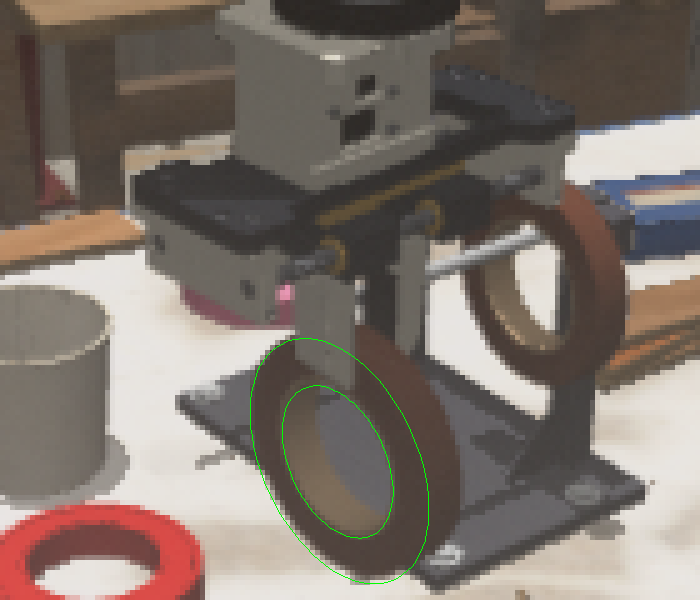

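The overlay matches the held coil, so its centre is 42 mm below the TCP. I'm moving sideways to line up with the arm, at TCP height 0.220 so the tip is well inside the hole.

Emit:
{"method": "jog_arm", "body": {
  "steps": [
    [[-1.5,-0.2,0,1.5,-1],[-2.5,-0.2,0,2,-1],[-3,-0.2,0,2,-1],[-3,0,0,0,-1],[-2,0,0,0,-1],[-1.2,0,0,0,-1],[0,0,0,0,-1],[0,0,0,0,-1]]
  ]
}}

```text
t: 6.7
ee_pos: [0.4646, -0.0269, 0.2183]
orientation: [0.554, -0.439, 0.439, -0.554]
wrist_force: [0.1, -0.9, -1.0]
gripper_width: 0.0217
```

Run:
```python
from h import *
go([.6191,.0117,.220],.23)
S=snap('scene')
f=np.ascontiguousarray(cv2.resize(S['frame'],None,fx=5,fy=5,interpolation=3))
A=np.array([.6386,.0160,.165]);d=np.array([np.cos(.23),np.sin(.23),0]);u=np.array([0,0,1])
L=[A+.04*d,A-.068*d,A-.087*d+.027*u]
cv2.polylines(f,[np.int32([(px(S,p)+.5)*5 for p in L])],False,(0,255,0),1)
cv2.imwrite('pics/g4.png',f[700:1300,1350:2050,::-1])
```

```text
t 6.7 pos [ 0.4646 -0.0269  0.2183] F [ 0.1266 -0.9412 -1.0459] w 0.02168517029764745
z yaw 0.23021899875833415 tool y [-0.0006 -0.0007 -1.    ]
roll deg needed 0.012547704571148706 (tool y down => + roll lowers yaw)
tool cm now [-0.2335 -0.1796 15.9187]
after turn, z yaw 0.23 cm [-0.2371 -0.1682 15.9188]
after turn, z yaw 3.371592653589793 cm [  0.2371  -0.1682 -15.9188]
```

View pics/g4.png

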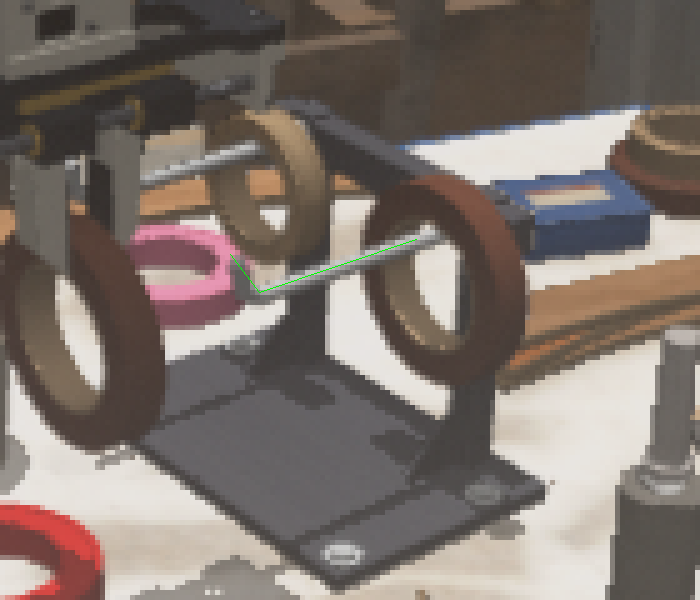

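The modelled arm lies on the real one within about 2 mm, with the bend at crop (259,293) and the tip at (238,262). The coil is still in front of it, so I'm threading.

Emit:
{"method": "jog_arm", "body": {
  "steps": [
    [[-0.2,-0.2,1,0,-1],[0,0,1.5,0,-1],[0,0,1.5,0,-1],[0,0,1.5,0,-1],[0,0,1.5,0,-1],[0,0,1.5,0,-1],[0,0,0.5,0,-1],[0,0,0,0,-1]]
  ]
}}

```text
t: 7.55
ee_pos: [0.5526, -0.0038, 0.2205]
orientation: [0.554, -0.439, 0.439, -0.554]
wrist_force: [-0.2, 0.2, -1.3]
gripper_width: 0.0217
```

Emit:
{"method": "jog_arm", "body": {
  "steps": [
    [[0,0,1,0,-1],[0,0,1.5,0,-1],[0,0,1.5,0,-1],[0,0,1.5,0,-1],[0,0,0.9,0,-1],[0,0,0.5,0,-1],[0,0,0,0,-1],[0,0,0,0,-1]]
  ]
}}

```text
t: 8.35
ee_pos: [0.6184, 0.012, 0.2205]
orientation: [0.554, -0.439, 0.439, -0.554]
wrist_force: [-0.4, 0.1, -2.0]
gripper_width: 0.0215
```

Run:
```python
from h import *
go([.6191,.0117,.176],.23)
S=snap('scene')
for d in robot.spot_in('scene','hung_wide_centre')[:3]:
    print(d['conf'],w(S,d['point']))
f=cv2.resize(S['frame'],None,fx=5,fy=5,interpolation=3)
cv2.imwrite('pics/g5.png',f[600:1200,1450:2100,::-1])
```

```text
t 8.35 pos [0.6184 0.012  0.2205] F [-0.3517  0.0784 -2.0057] w 0.021519678793308385
z yaw 0.23027043190464971 tool y [-0.0008 -0.0001 -1.    ]
roll deg needed 0.015494606782118699 (tool y down => + roll lowers yaw)
tool cm now [0.0445 4.4539 0.0601]
after turn, z yaw 0.23 cm [0.0442 4.454  0.0565]
after turn, z yaw 3.371592653589793 cm [-0.0442  4.454  -0.0565]
0.86 [0.6483 0.3151 0.0166]
0.82 [0.4269 0.0098 0.0198]
0.66 [0.6952 0.0006 0.1393]
```

View pics/g5.png

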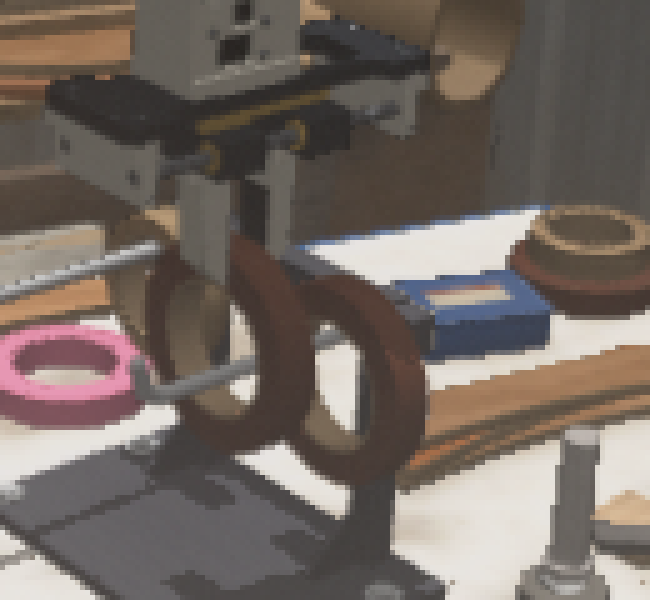

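The arm passes through the spare's hole (tip at crop (140,375)), and the hung coil is unmoved behind it. I'm lowering it gently, watching the force.

Emit:
{"method": "jog_arm", "body": {
  "steps": [
    [[0,0.5,0,0,-1],[0,0.8,0,0,-1],[0,0.8,0,0,-1],[0,0.7,0,0,-1],[0,0.6,0,0,-1],[0,0.4,0,0,-1],[0,0.2,0,0,-1],[0,0,0,0,-1]]
  ]
}}

```text
t: 9.25
ee_pos: [0.6189, 0.0123, 0.1804]
orientation: [0.554, -0.439, 0.439, -0.554]
wrist_force: [-0.4, 0.1, -1.1]
gripper_width: 0.0219
```

Emit:
{"method": "jog_arm", "body": {
  "steps": [
    [[0,0.1,0,0,-1],[0,0.1,0,0,-1],[0,0.1,0,0,-1],[0,0,0,0,-1]]
  ]
}}

```text
t: 9.65
ee_pos: [0.619, 0.0123, 0.1777]
orientation: [-0.554, 0.439, -0.439, 0.554]
wrist_force: [-0.6, -0.6, -1.5]
gripper_width: 0.0217
```

Emit:
{"method": "jog_arm", "body": {
  "steps": [
    [[0,0.1,0,0,-1],[0,0,0,0,-1]]
  ]
}}

```text
t: 9.85
ee_pos: [0.6189, 0.0123, 0.1766]
orientation: [0.554, -0.439, 0.439, -0.554]
wrist_force: [-0.2, -0.1, -1.2]
gripper_width: 0.0218
```

Emit:
{"method": "jog_arm", "body": {
  "steps": [
    [[0,0.1,0,0,-1],[0,0,0,0,-1]]
  ]
}}

```text
t: 10.05
ee_pos: [0.6192, 0.0122, 0.1758]
orientation: [-0.554, 0.439, -0.439, 0.554]
wrist_force: [-0.1, -0.5, -1.0]
gripper_width: 0.0216
```

Emit:
{"method": "jog_arm", "body": {
  "steps": [
    [[0,0.1,0,0,-1],[0,0,0,0,-1]]
  ]
}}

```text
t: 10.25
ee_pos: [0.6193, 0.0123, 0.1753]
orientation: [-0.554, 0.439, -0.439, 0.554]
wrist_force: [-1.2, 0.1, 2.4]
gripper_width: 0.0215
```

Emit:
{"method": "jog_arm", "body": {
  "steps": [
    [[0,0.1,0,0,-1],[0,0,0,0,-1]]
  ]
}}

```text
t: 10.45
ee_pos: [0.6197, 0.0121, 0.175]
orientation: [-0.554, 0.439, -0.44, 0.555]
wrist_force: [-1.8, 0.3, 6.9]
gripper_width: 0.0217
```

Contact: Fz flipped to +7 N, so the coil is seated. I'm opening a little and checking.

Emit:
{"method": "jog_arm", "body": {
  "steps": [
    [[0,-0.1,0,0,-1],[0,0,0,0,-0.5],[0,0,0,0,-0.4],[0,0,0,0,-0.3],[0,0,0,0,-0.22],[0,0,0,0,-0.22],[0,0,0,0,-0.22],[0,0,0,0,-0.22]]
  ]
}}

```text
t: 11.25
ee_pos: [0.619, 0.0123, 0.1746]
orientation: [0.554, -0.439, 0.439, -0.554]
wrist_force: [0.5, 0.1, -0.1]
gripper_width: 0.0361
```

Run:
```python
from h import *
go([.6191,.0117,.30],.23)
S=snap('scene')
f=cv2.resize(S['frame'],None,fx=5,fy=5,interpolation=3)
cv2.imwrite('pics/g6.png',f[600:1200,1450:2100,::-1])
```

```text
t 11.25 pos [0.619  0.0123 0.1746] F [ 0.5306  0.0981 -0.0503] w 0.03608119495758687
z yaw 0.23054809447153563 tool y [-0.0001 -0.     -1.    ]
roll deg needed 0.03140349999344875 (tool y down => + roll lowers yaw)
tool cm now [  0.0586 -12.5381  -0.0047]
after turn, z yaw 0.23 cm [  0.0589 -12.5381  -0.0032]
after turn, z yaw 3.371592653589793 cm [ -0.0589 -12.5381   0.0032]
```

View pics/g6.png

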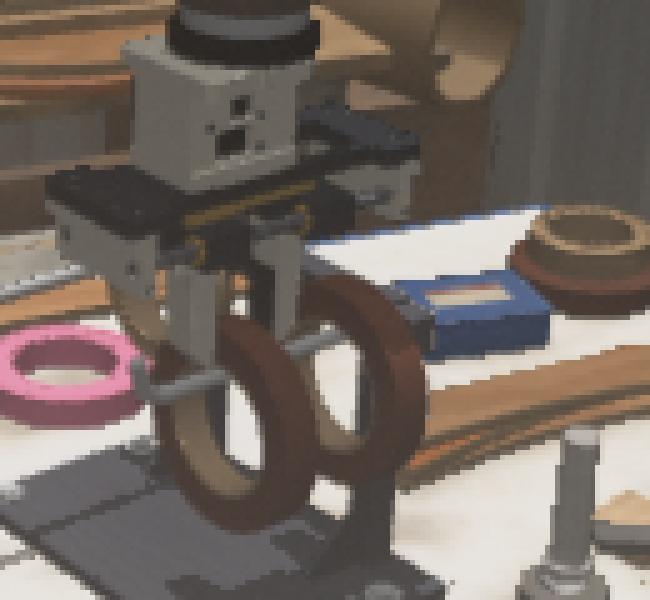

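The spare hangs on the arm and the fingers are clear of both coils. I'm retreating straight up.

Emit:
{"method": "jog_arm", "body": {
  "steps": [
    [[0,-0.5,0,0,-0.22],[0,-1,0,0,-0.22],[0,-2,0,0,-0.22],[0,-3,0,0,-0.22],[0,-3,0,0,-0.22],[0,-2,0,0,-0.22],[0,-1,0,0,-0.22],[0,0,0,0,-0.22]]
  ]
}}

```text
t: 12.1
ee_pos: [0.62, 0.0122, 0.3019]
orientation: [-0.553, 0.438, -0.44, 0.555]
wrist_force: [0.6, -0.9, -1.1]
gripper_width: 0.0358
```

Emit:
{"method": "jog_arm", "body": {
  "steps": [
    [[0,0,0,0,-0.22],[0,0,0,0,-0.22],[0,0,0,0,-0.22],[0,0,0,0,-0.22],[0,0,0,0,-0.22],[0,0,0,0,-0.22],[0,0,0,0,-0.22],[0,0,0,0,-0.22]]
  ]
}}

```text
t: 12.9
ee_pos: [0.619, 0.0123, 0.2997]
orientation: [-0.554, 0.439, -0.439, 0.554]
wrist_force: [-0.1, -0.2, -0.7]
gripper_width: 0.0363
```

Run:
```python
from h import *
S0=cv2.imread('pics/scene1.png')[:,:,::-1]; S=snap('scene')
for q in ['hung_wide_centre','hung_narrow_centre','tub_centre','block_centre']:
    for d in robot.spot_in('scene',q)[:4]: print(q,round(d['conf'],2),w(S,d['point']))
f=np.ascontiguousarray(cv2.resize(S['frame'],None,fx=5,fy=5,interpolation=3))
A=np.array([.6386,.0160,.165]);d=np.array([np.cos(.23),np.sin(.23),0]);u=np.array([0,0,1]);e=np.cross(u,d)
c=A-.02*d-.031*u
for r in(.036,.058):
    q=[(px(S,c-.011*d+r*(np.cos(a)*e+np.sin(a)*u))+.5)*5 for a in np.linspace(0,6.28,80)]
    cv2.polylines(f,[np.int32(q)],True,(0,255,0),1)
cv2.imwrite('pics/g7.png',f[600:1200,1450:2100,::-1])
print(robot.get_state()['wrist_force'],robot.get_state()['t'])
```

```text
hung_wide_centre 0.93 [0.6447 0.3152 0.0157]
hung_wide_centre 0.73 [0.6956 0.0015 0.1469]
hung_narrow_centre 0.87 [0.6532 0.1734 0.1548]
tub_centre 0.56 [0.437  0.1403 0.0623]
block_centre 0.66 [ 0.522  -0.4621  0.0283]
[ 0.8541 -0.45   -0.1047] 13.15
```

View pics/g7.png

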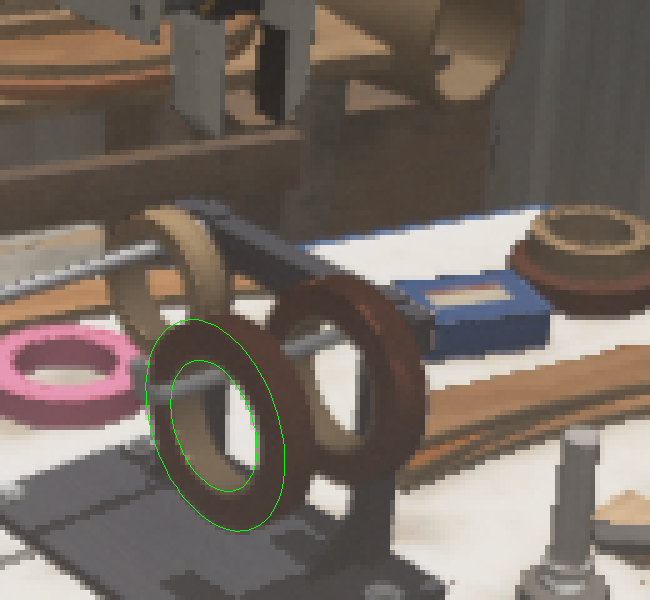

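The spare hangs at its nominal pose (the overlay fits), with a gap to the twin behind it. The gripper is clear.

```bash
python3 -c "
from cell import robot
print(robot.job_done())"
```

```text
the job is handed in; nothing more can be done
None
```

The spare coil now hangs on the right arm, in front of the wide coil, and the job is handed in at about 13 s of the 48 s allowed.

I gripped the coil by its top, threaded it over the upturned tip and lowered it in 1 mm steps until it touched the arm, at about 7 N. Then I opened the fingers part-way and backed straight up.

**Spare coil:** in the last picture it lies on the drawn outline of the expected hanging pose, with a visible gap to the coil behind it. The gripper was clear, with under 1 N at the wrist.

**Wide coil, tub and block:** the networks' repeat readings for the tub and block agree with the first ones within about 3 mm. For the wide coil they differ by 14 mm, mostly sideways. The spare now hides part of it, and it showed no movement in the pictures.

**Narrow coil:** the scene-camera reading came out about 2 cm off the first one, which disagrees with the 20 mm limit if taken at face value. The spare now partly hides that coil, which shifts the visible middle. The gripper stayed well away from it and I saw no contact, so I judged it unmoved; I did not measure it again.

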